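Hold the porcelain lady for hem painting

ROBOT

A 6-joint arm with a two-finger parallel gripper is mounted at the origin on the work surface. World frame = base frame: x ahead of the robot, y to its left, z up, the work surface at z = 0. Lengths are in mm, angles in degrees, forces in N, time in s.
With the tool pointing down it reaches from about 325 to 925 mm from the base axis. Payload 3.1 kg.
Tool frame: the origin (TCP) lies at the very end of the fingers, on their centre line; the grasp point (between the pads) lies grasp_offset behind it (grasp_offset is the distance from the TCP to the grasp point, in mm); z points along the fingers, y is the line along which they close (so a half turn about z gives the same grasp; the last joint's range is limited). The gripper opens to 85 mm and grips with 20 to 120 N. Pads are 22 mm wide; open, the fingers measure 114 mm over their backs; the gripper's body (76 mm by 85 mm) begins 54 mm behind the grasp point. The pads swing forward as they close: fully open they stand 13 mm farther back than shut.
Start: joints at [61.18, 12.427, 92.441, -0, 75.132, -6.429], TCP at [238.063, 577.897, 231.3] pointing down, gripper open.
Joint ranges: [-157.48, 157.48], [-44.54, 120.13], [17.64, 146.25], [-64.5, 244.5], [7.68, 150.69], [-147.95, 147.95]. Speed limits (degrees/s): [159.86, 159.86, 180, 180, 180, 180].

INTERFACE

Orientations are given as [roll, pitch, yaw] about the fixed x, y, z axes, in that order (R = Rz(yaw) Ry(pitch) Rx(roll)).
In Python, from station import * gives the robot as it stands. Calls block until the motion is done:
- goto(position, orientation): joint-space move of the TCP to a pose.
- move_l(position, attitude=None, speed=150): straight line of the TCP; attitude=None keeps the orientation; speed is the mean speed in mm/s.
- move_j(angles): joint-space move.
- grip(opening, squeeze=None): finger opening in mm; squeeze is the grip in N (None keeps the last); returns when the fingers have stopped.
- wait(seconds).
- solve_ik(position, orientation): joint angles nearest the present ones, or None.
- get_obs(): the state.
- get_image(name): name is "scene" or "top" or "wrist"; returns the picture (384x512x3 uint8, red, green, blue); there is no depth.
- get_calibration(name): a dict with "fx", "fy", "cx", "cy" (pixels), "R" (3x3) and "t" (3): a world point X has camera coordinates R X + t; the wrist camera has in their place "mount" (4x4, takes a point from camera to tool coordinates, whose origin is the TCP and whose axes are the flange's). Camera axes: x right, y down, z forward; pixel columns grow to the right and rows downward; lengths in mm; the calibration is good to about 2 mm. A picture is of the moment at which its call begins: read the wrist's pose just before it. get_calibration takes no time and is no camera call.
A pose or a line that the arm cannot do raises Unreachable and nothing moves.
- sign_off(): hands the job in; it is judged then, once.
Trained networks look in the newest picture that a camera, given by its name, has taken for a name from the list of things; names that differ only in an ending like _2 or _b are one class to them, and where a whole thing is asked for, a point or a joint stands for the part that bears it (a point fixed in the world has none). Each returns a list of dicts, best first, with "score" (0 to 1); they miss things now and then, are a little off and sometimes report something else, mostly with a low value. They report only what shows in the picture. A call takes as long as a camera call. They do not tell look-alikes from the thing itself.
- spot_in(name, camera): "extent" ([centre column, centre row, width, height] in pixels, round what is visible of it).
- regions_of(name, camera): "region" (384x512 bool, what is visible of it) and "extent" ([centre column, centre row, width, height] in pixels, round what is visible of it).
The state is a dict: "t": time; "joint_pos": joint angles; "qvel": joint speeds; "effort": joint torques, N m; "tcp_pos": TCP position; "ee_rot": TCP orientation; "wrist_force": force on the tool from outside, world axes, zero at the start; "moment": the same for the moment, N m; "grip_width": finger opening in mm; "grip_force": force on a finger pad.
Only numpy, scipy, OpenCV 4.12 (cv2) and the standard library are available. Lean on these libraries where they do the work, as an engineer would, in place of code of your own. Each camera call takes 0.05 s, during which the arm holds its last target. There are 200 camera calls.

TASK

A flat brush was left lying across the plywood ware crate, in the way of the porcelain lady standing in it: lay the brush flat on the table without dropping it. Then lift the lady straight up out of her compartment and hold her over the middle of the cork mat, ready for hem painting: tipped about halfway over (45 to 60 degrees, head still the higher end), hem pointing to the far side of the table and over the mat's far half, head over its near half, all of her at least 12 cm above the table. Finish while still holding her like that, and leave the other things as they stand.

Things in the scene. Friction and masses are not known exactly. Their poses are not given: they have to be found in the camera images.
- lady: white porcelain woman, grey headscarf, loose, 0.15-0.27 kg, 128 mm tall, upright in one of the three crate compartments (varies), 69 mm of her above the rim. Origin: centre of the foot; z up through the head, x to her front (faces away from the robot, yaw within 0.7 rad), y to her left. Bell skirt 76 mm wide at the foot, 50 mm at 46 mm up; waist 27 mm at 73 mm up. Head 23 mm wide, 104-128 mm up.
- lady_grip (a point): on her axis 93 mm above the foot, middle of the best grip: across the puffed sleeves, 50 mm wide along y with flat upright sides (18 mm long in x), 77 to 105 mm up; forearms reach 22 mm to the front. Axes as lady. Grip firmly (about 30 N) or she may swing in the fingers.
- lady_mid (a point): on her axis 55 mm above the foot, near her balance point. Axes as lady.
- crate: fixed open plywood ware crate, 106 mm (x) by 304 mm (y) by 66 mm high, walls, floor and dividers 7 mm thick. Three compartments in a row along its y, centres at y = -99, 0 and +99 mm from the crate's centre, each 92 by 92 mm inside. Origin: centre of its underside on the table.
- brush: loose flat brush, 230 mm long, 60 g, lying along the crate's y on its divider walls, to the far (+x) side, over the lady's skirt; underside 66 mm above the table. Origin: middle of its length, underside; x runs to the bristles, z up. Handle 20 mm wide, 12 mm thick, from x = -115 to +15 mm; ferrule 27 mm wide to +50; bristles (rigid) 30 mm wide to +115. Balances near the origin.
- mat: fixed square cork work mat, 160 by 160 by 3 mm, on the table to the robot's right (-y). Origin: centre of its underside; x points to the far side of the table, where the painter sits (turned at most 0.2 rad), y to the left. Its far half is that with x above 0.
- sugar_bowl: white lidded sugar bowl, 66 mm wide, 44 mm high, loose, in another compartment (below the rim). Origin: centre of underside. To be left alone.
- teacup: white teacup without handle, 72 mm wide, 42 mm high, loose, in the third compartment (below the rim). Origin: centre of underside. To be left alone.
- lady2: second porcelain lady of the same shape, on the metal banding wheel (160 mm wide, 54 mm high) to the left of the crate. Origin: centre of the foot. To be left alone.
- water_jar: open glass jar, 72 mm wide, 85 mm high, loose, to the right of the mat. Origin: centre of underside. To be left alone.
- medium_jar: small amber jar with black cap, 52 mm wide, 62 mm high, loose, beyond the crate. Origin: centre of underside. To be left alone.
- palette_knife: palette knife, 190 mm long, lying on the table near the robot, left of the crate. To be left alone.
- lady_head (a point): on her axis 116 mm above the foot, middle of the head. Axes as lady.
- oil_bottle: slim amber bottle, 38 mm wide, 90 mm high, loose, beyond the crate. Origin: centre of underside. To be left alone.
Mind the look-alikes: they are no part of the job. There is more than one size of the brush; the one meant has the size given above. What is shaped like the lady but blue or green is not meant.

How it is judged:
By the outcome, as a careful person would: the job done as asked, in the order asked, and still so for the second after the job is handed in, while the arm keeps its last pose, push and grip.
It also fails if it takes over 72 s, if anything falls off the work surface, if the arm or the gripper's body presses on something with over 40 N, if the wrist force passes 120 N, or if a joint passes its speed limit or range.

## Working session

There is one attempt and no reset: what is moved stays moved. The work goes in short steps, each a Python script; the robot and the scene stay as the last script left them, time stands still between calls to the robot, and variables do not carry over. Pictures are saved under pics/ and viewed, at most 10 in all, crops included, and the job is handed in when it is done.

```bash
ls; mkdir -p pics; python3 - <<'E'
from station import *
import cv2,numpy as np
o=get_obs();print({k:o[k] for k in('t','tcp_pos','ee_rot','grip_width','wrist_force')})
try: print(grasp_offset)
except Exception as e: print(e)
ims=[]
for c in('scene','top'):
    im=get_image(c);cv2.imwrite(f'pics/{c}0.png',im[:,:,::-1])
    k=get_calibration(c);print(c,{a:np.round(b,4).tolist() for a,b in k.items()})
    for n in('lady','brush','crate','mat','sugar_bowl','teacup','medium_jar','oil_bottle'):
        print(n,[(round(d['score'],2),np.round(d['extent']).tolist()) for d in spot_in(n,c)][:4])
print(np.round(get_calibration('wrist')['mount'],3).tolist())
E
```

```text
pics
{'t': 0.0, 'tcp_pos': array([237.6569666 , 577.18001095, 229.97911976]), 'ee_rot': array([-1.79865301e+02, -1.49688959e-02,  1.57609164e+02]), 'grip_width': 85.6290858526312, 'wrist_force': array([ 0.60886851, -1.02051631, -0.01026191])}
18.700000000000003
scene {'fx': 461.6755, 'fy': 461.6755, 'cx': 258.7107, 'cy': 193.9573, 'R': [[0.5817, 0.8132, -0.0158], [0.4964, -0.3703, -0.7851], [-0.6443, 0.4489, -0.6191]], 't': [-321.7048, -192.7407, 1853.8342]}
lady [(0.97, [368.0, 194.0, 25.0, 35.0]), (0.86, [339.0, 174.0, 22.0, 38.0]), (0.81, [303.0, 175.0, 12.0, 22.0]), (0.59, [384.0, 149.0, 23.0, 38.0])]
brush [(0.98, [295.0, 201.0, 45.0, 41.0]), (0.53, [267.0, 169.0, 22.0, 22.0])]
crate [(0.56, [285.0, 207.0, 79.0, 68.0])]
mat [(0.74, [168.0, 244.0, 62.0, 47.0])]
sugar_bowl []
teacup [(0.69, [287.0, 198.0, 25.0, 10.0])]
medium_jar [(0.63, [305.0, 249.0, 13.0, 25.0]), (0.22, [301.0, 175.0, 12.0, 25.0])]
oil_bottle [(0.53, [343.0, 226.0, 12.0, 24.0]), (0.5, [384.0, 149.0, 21.0, 33.0])]
top {'fx': 445.4956, 'fy': 445.4956, 'cx': 256.5863, 'cy': 182.8648, 'R': [[-0.026, -0.9996, 0.0053], [-0.9896, 0.025, -0.1417], [0.1415, -0.0089, -0.9899]], 't': [1.193, 578.313, 1320.659]}
lady [(0.85, [83.0, 176.0, 28.0, 21.0]), (0.73, [145.0, 188.0, 22.0, 26.0]), (0.64, [191.0, 198.0, 25.0, 23.0]), (0.55, [148.0, 146.0, 29.0, 25.0])]
brush [(0.9, [191.0, 260.0, 17.0, 49.0]), (0.8, [214.0, 173.0, 68.0, 31.0])]
crate [(0.68, [217.0, 187.0, 102.0, 63.0])]
mat [(0.59, [343.0, 215.0, 54.0, 51.0])]
sugar_bowl [(0.69, [247.0, 179.0, 20.0, 26.0]), (0.41, [407.0, 186.0, 27.0, 21.0])]
teacup [(0.57, [219.0, 187.0, 19.0, 19.0]), (0.42, [345.0, 212.0, 51.0, 57.0])]
medium_jar [(0.58, [249.0, 125.0, 20.0, 17.0])]
oil_bottle [(0.5, [200.0, 126.0, 12.0, 17.0])]
[[-0.0, -0.961, -0.275, 69.696], [1.0, -0.0, -0.0, 0.287], [-0.0, -0.275, 0.961, -142.364], [0.0, 0.0, 0.0, 1.0]]
```

```bash
python3 - <<'E'
import cv2,numpy as np
a=cv2.imread('pics/top0.png')[100:300,60:430]; b=cv2.imread('pics/scene0.png')[130:280,130:410]
cv2.imwrite('pics/t0c.png',cv2.resize(a,(800,432),interpolation=cv2.INTER_CUBIC));cv2.imwrite('pics/s0c.png',cv2.resize(b,(800,428),interpolation=cv2.INTER_CUBIC))
E
```

```text
(no output)
```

View pics/t0c.png

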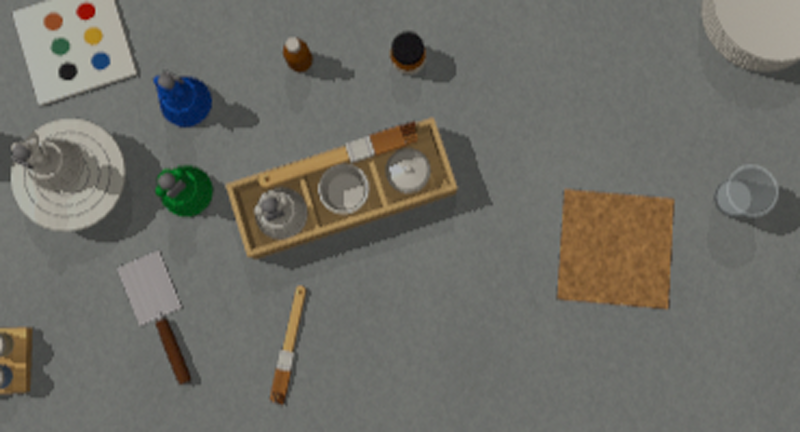

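View pics/s0c.png

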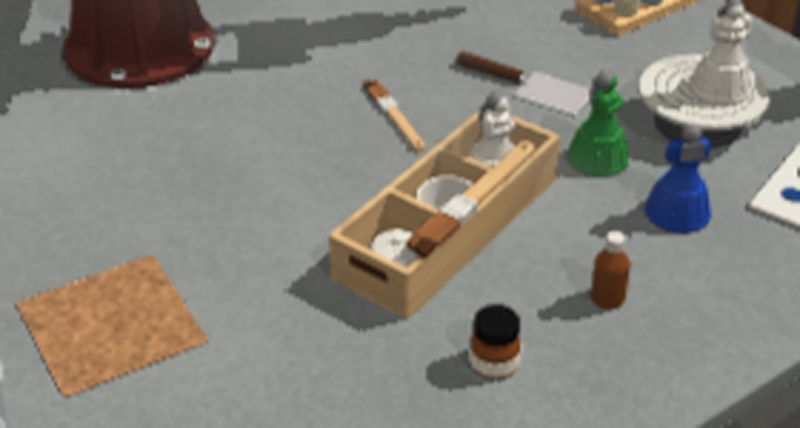

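Crop positions below are given as full-frame pixels.

- **Ladies in the top view:** white in the crate's left compartment (188,197), white on the wheel (75,172), green (145,188) and blue (146,146). The crate one is meant, because it is white and stands in a compartment.
- **Brushes:** one lies across the crate (181,183)–(252,159), about 75 px long. A shorter one (~50 px) lies on the table at (191,260). The crate one is meant.

I'll confirm both with the wrist camera.

```bash
cat > h.py <<'E'
from station import *
import numpy as np,cv2
from scipy.spatial.transform import Rotation as Ro
def cam(c):
    k=get_calibration(c);K=np.array([[k['fx'],0,k['cx']],[0,k['fy'],k['cy']],[0,0,1]])
    if c!='wrist': return K,np.array(k['R']),np.array(k['t'])
    o=get_obs();T=np.eye(4);T[:3,:3]=Ro.from_euler('xyz',o['ee_rot'],degrees=True).as_matrix();T[:3,3]=o['tcp_pos']
    M=np.linalg.inv(T@np.array(k['mount']));return K,M[:3,:3],M[:3,3]
def unproj(C,px,z):
    K,R,t=C;px=np.atleast_2d(px).astype(float);d=np.c_[px,np.ones(len(px))]@np.linalg.inv(K).T@R
    c=-R.T@t;return c+d*((z-c[2])/d[:,2])[:,None]
def proj(C,X):
    K,R,t=C;p=(np.atleast_2d(X)@R.T+t)@K.T;return p[:,:2]/p[:,2:]
E
python3 - <<'E'
from h import *
T=cam('top');f=lambda p:np.array(p)/2.162+[60,100]
cr=unproj(T,f([(229,184),(434,120),(456,188),(249,254)]),66);print('crate',cr.round(),cr.mean(0).round(1))
print('mat',(m:=unproj(T,f([(564,190),(674,199),(668,308),(557,299)]),3)).round(),m.mean(0).round(1))
print('brush',unproj(T,f([(262,180),(415,128)]),72).round(),'lady head',unproj(T,f((270,203)),130).round())
print({k:v for k,v in get_calibration('wrist').items() if k!='mount'})
c=cr.mean(0)
best=None
for y in range(-180,181,10):
    j=solve_ik([c[0]-20,c[1],330],[180,0,y])
    if j is not None: print(y,np.round(j).tolist())
E
```

```text
crate [[575. 258.  66.]
 [658. -28.  66.]
 [561. -56.  66.]
 [477. 231.  66.]] [567.7 101.2  66. ]
mat [[ 563. -215.    3.]
 [ 545. -375.    3.]
 [ 389. -356.    3.]
 [ 406. -198.    3.]] [ 475.7 -286.     3. ]
brush [[578. 212.  72.]
 [646.  -1.  72.]] lady head [[539. 192. 130.]]
{'fx': 318.78502752099246, 'fy': 318.78502752099246, 'cx': 260.9672158416536, 'cy': 189.84844735441433}
-180 [3.0, 0.0, 95.0, 0.0, 85.0, -87.0]
-170 [3.0, 0.0, 95.0, 0.0, 85.0, -97.0]
-160 [3.0, 0.0, 95.0, 0.0, 85.0, -107.0]
-150 [3.0, 0.0, 95.0, 0.0, 85.0, -117.0]
-140 [3.0, 0.0, 95.0, 0.0, 85.0, -127.0]
-130 [3.0, 0.0, 95.0, 0.0, 85.0, -137.0]
-120 [3.0, 0.0, 95.0, 0.0, 85.0, -147.0]
-50 [3.0, 0.0, 95.0, -0.0, 85.0, 143.0]
-40 [3.0, 0.0, 95.0, -0.0, 85.0, 133.0]
-30 [3.0, 0.0, 95.0, -0.0, 85.0, 123.0]
-20 [3.0, 0.0, 95.0, -0.0, 85.0, 113.0]
-10 [3.0, 0.0, 95.0, -0.0, 85.0, 103.0]
0 [3.0, 0.0, 95.0, -0.0, 85.0, 93.0]
10 [3.0, 0.0, 95.0, -0.0, 85.0, 83.0]
20 [3.0, 0.0, 95.0, -0.0, 85.0, 73.0]
30 [3.0, 0.0, 95.0, -0.0, 85.0, 63.0]
40 [3.0, 0.0, 95.0, -0.0, 85.0, 53.0]
50 [3.0, 0.0, 95.0, -0.0, 85.0, 43.0]
60 [3.0, 0.0, 95.0, -0.0, 85.0, 33.0]
70 [3.0, 0.0, 95.0, -0.0, 85.0, 23.0]
80 [3.0, 0.0, 95.0, -0.0, 85.0, 13.0]
90 [3.0, 0.0, 95.0, -0.0, 85.0, 3.0]
100 [3.0, 0.0, 95.0, 0.0, 85.0, -7.0]
110 [3.0, 0.0, 95.0, 0.0, 85.0, -17.0]
120 [3.0, 0.0, 95.0, 0.0, 85.0, -27.0]
130 [3.0, 0.0, 95.0, 0.0, 85.0, -37.0]
140 [3.0, 0.0, 95.0, 0.0, 85.0, -47.0]
150 [3.0, 0.0, 95.0, 0.0, 85.0, -57.0]
160 [3.0, 0.0, 95.0, 0.0, 85.0, -67.0]
170 [3.0, 0.0, 95.0, 0.0, 85.0, -77.0]
180 [3.0, 0.0, 95.0, 0.0, 85.0, -87.0]
```

```bash
python3 - <<'E'
from h import *
goto([568,101,265],[180,0,106])
C=cam('wrist');im=get_image('wrist')
np.savez('w1.npz',im=im,K=C[0],R=C[1],t=C[2])
cv2.imwrite('pics/w1.png',cv2.resize(im[:,:,::-1],(800,600),interpolation=cv2.INTER_CUBIC))
for n in('brush','lady','lady_head','lady_grip','crate'):
    for d in regions_of(n,'wrist')[:2]:
        print(n,round(d['score'],2),np.round(d['extent']).tolist(),int(d['region'].sum()))
        if n=='brush':
            m=d['region'].astype(np.uint8);c=max(cv2.findContours(m,0,1)[0],key=cv2.contourArea)
            box=cv2.boxPoints(cv2.minAreaRect(c));w=unproj(C,box,72);print(box.round().tolist(),w.round(1).tolist(),np.linalg.norm(np.diff(w,axis=0),axis=1).round())
        if n=='lady':np.save('lm.npy',d['region'])
print(get_obs()['t'])
E
```

```text
brush 0.87 [97.0, 41.0, 139.0, 79.0] 2249
[[26.0, 4.0], [35.0, -13.0], [173.0, 63.0], [163.0, 80.0]] [[313.1, 190.1, 72.0], [320.5, 207.0, 72.0], [456.3, 177.4, 72.0], [450.4, 159.0, 72.0]] [ 18. 139.  19.]
brush 0.8 [299.0, 165.0, 25.0, 218.0] 4737
[[284.0, 58.0], [310.0, 58.0], [310.0, 270.0], [284.0, 270.0]] [[559.8, 212.2, 72.0], [584.2, 219.3, 72.0], [658.0, -1.3, 72.0], [628.5, -9.8, 72.0]] [ 25. 233.  31.]
lady 0.8 [260.0, 72.0, 64.0, 66.0] 3595
lady 0.65 [438.0, 14.0, 71.0, 28.0] 1490
lady_head 0.81 [440.0, 15.0, 68.0, 28.0] 1493
lady_head 0.71 [257.0, 73.0, 67.0, 67.0] 3471
lady_grip 0.95 [256.0, 74.0, 63.0, 72.0] 3543
lady_grip 0.9 [438.0, 14.0, 71.0, 27.0] 1460
crate 0.94 [261.0, 150.0, 111.0, 281.0] 14885
3.2833
```

View pics/w1.png

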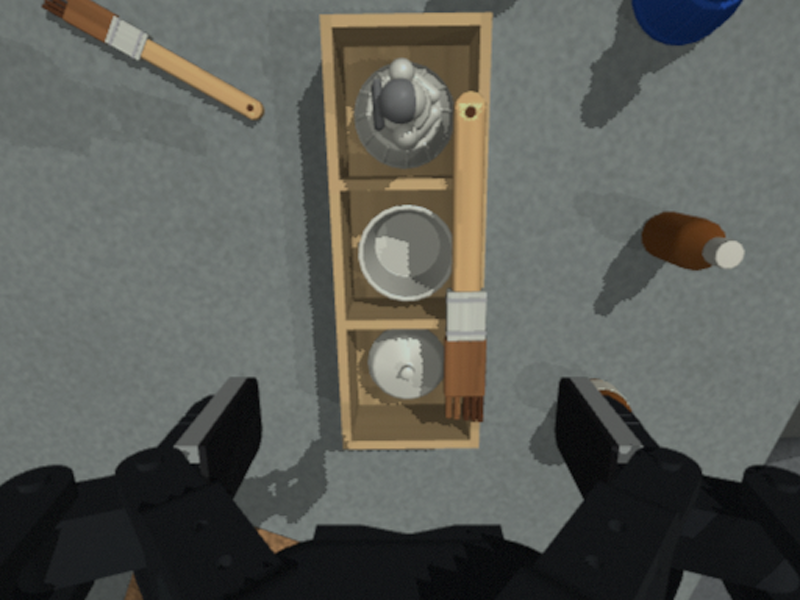

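The wrist view shows the crate brush from (301,59) to (297,269). It measures 233 mm against 139 mm visible for the table one, so it is the right brush. The white lady is at (258,70) in the left compartment. Now I'll move the brush.

```bash
python3 - <<'E'
from h import *
d=np.load('w1.npz');C=(d['K'],d['R'],d['t'])
e=unproj(C,np.array([(470,92),(464,420),(467,290)])/1.5625,78)
v=(e[1]-e[0])[:2];L=np.linalg.norm(v);v/=L;ctr=(e[0]+e[1])[:2]/2
f=np.linalg.norm((e[2]-e[0])[:2]);ctr2=e[2][:2]-v*15;print('len',L,'ferrule at',f,ctr,ctr2)
ctr=(ctr+ctr2)/2;yaw=np.degrees(np.arctan2(v[1],v[0]))+180;print(ctr,yaw)
o=[180,0,yaw]
goto([*ctr,140],o);grip(55,25)
move_l([*ctr,69],speed=80)
q=get_obs();print('pre',q['tcp_pos'],q['wrist_force'])
print(grip(5,25));wait(.2);q=get_obs();print('closed',q['grip_width'],q['grip_force'],q['tcp_pos'],q['wrist_force'],q['t'])
z0=q['tcp_pos'][2]
if q['grip_width']>14:
    move_l([*ctr,100],speed=80);wait(.1);q=get_obs();print(q['grip_width'],q['wrist_force'],q['moment'])
    move_l([*ctr,215],speed=150)
    cv2.imwrite('pics/w2.png',get_image('wrist')[:,:,::-1])
E
```

```text
len 225.9315085264187 ferrule at 126.25492498328148 [608.17973939 107.11020234] [608.08936716 108.87164826]
[608.13455328 107.9909253 ] 106.9133047150741
pre [608.83596055 108.02378941  69.69100611] [ 0.34642916 -1.05409059  0.12523331]
False
closed 19.478638537073504 25.78809767961502 [608.80766821 108.03659564  69.81222978] [-0.07666832 -0.3649489   4.66902483] 5.9333
19.207257521801775 [ 0.46874528  0.85422176 -0.69603794] [-0.00987551  0.02565323 -0.00514966]
```

View pics/w2.png

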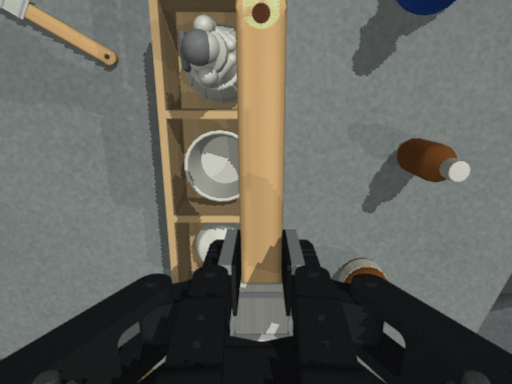

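The brush is held level in the pads: handle at (262,140), ferrule at (262,310), nothing dragged. Next I'll lay it on the free table near the robot.

```bash
python3 - <<'E'
from h import *
p=[445,0];yaw=106.91
goto([*p,150],[180,0,yaw]);move_l([*p,15],speed=120);wait(.2)
f0=get_obs()['wrist_force'][2]
z=6.
while z>-0.5:
    move_l([*p,z],speed=40);q=get_obs();df=q['wrist_force'][2]-f0;print(z,q['tcp_pos'][2].round(2),round(df,2))
    if df>2:break
    z-=.7
grip(24);wait(.2);grip(50);wait(.1)
move_l([*p,120],speed=150)
# view lady
goto([535,175,300],[180,0,106.9]);grip(70)
C=cam('wrist');im=get_image('wrist');np.savez('w3.npz',im=im,K=C[0],R=C[1],t=C[2])
r=regions_of('lady','wrist')
for d in r[:3]: print(d['score'],np.round(d['extent']))
get_image('top')
for d in spot_in('brush','top')[:3]: print('brush',d['score'],np.round(d['extent']),unproj(cam('top'),d['extent'][:2],6).round())
x,y,w,h=map(int,r[0]['extent']);a=im[max(0,y-70):y+70,max(0,x-90):x+90]
print('crop origin',max(0,x-90),max(0,y-70))
cv2.imwrite('pics/w3.png',cv2.resize(a[:,:,::-1],None,fx=4,fy=4,interpolation=cv2.INTER_CUBIC));print(get_obs()['t'])
E
```

```text
6.0 5.48 -0.57
5.3 5.31 0.38
4.6 4.59 0.6
3.8999999999999995 3.85 0.26
3.1999999999999993 3.74 5.63
0.75 [448.  70. 108.  66.]
0.7 [270. 142.  60.  57.]
0.69 [331.  38.  69.  75.]
brush 0.89 [251. 227.  64.  28.] [[447.   8.   6.]]
brush 0.71 [129. 247.  28.  52.] [[395. 382.   6.]]
crop origin 357 0
14.6167
```

View pics/w3.png

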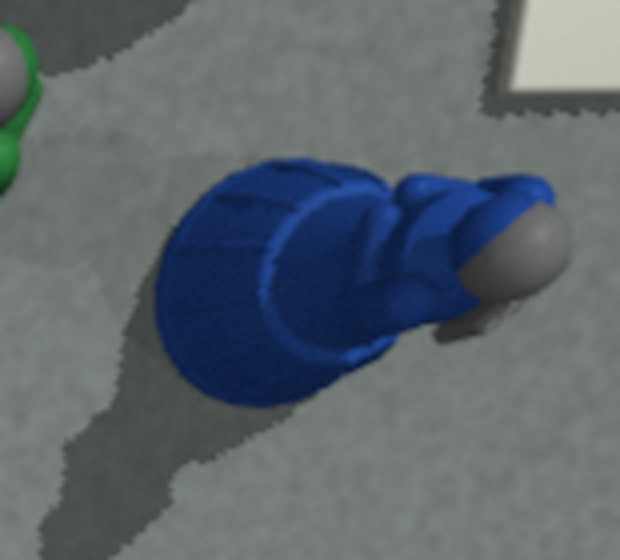

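The brush is down, at about (447,8). That crop is the blue look-alike; the crate lady is the second detection at (270,142), so I'll crop there.

```bash
python3 - <<'E'
from h import *
im=np.load('w3.npz')['im'];a=im[97:187,215:325]
cv2.imwrite('pics/w3b.png',cv2.resize(a[:,:,::-1],None,fx=6,fy=6,interpolation=cv2.INTER_CUBIC))
E
```

```text
(no output)
```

View pics/w3b.png

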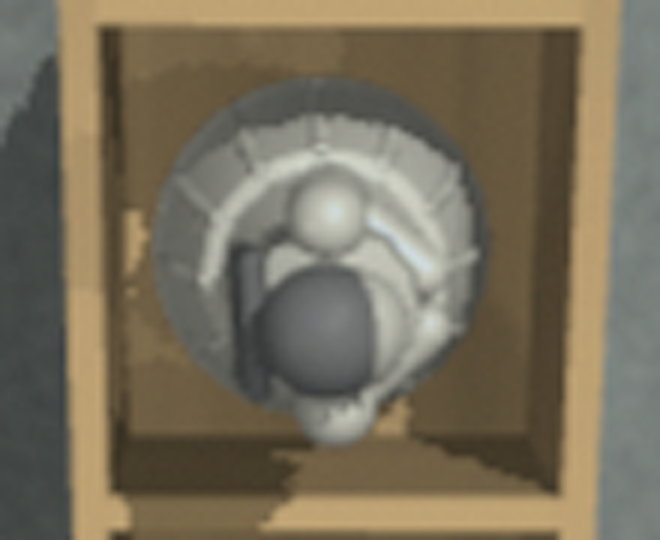

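The enlarged crop shows the white, grey-scarfed lady. Her scarf back is at crop (250,320), so she faces right (the far side). Sleeves are at crop (328,210) and (335,415), and the foot circle is centred near (320,243) with r≈167.

```bash
cat > lady.py <<'E'
from h import *
d=np.load('w3.npz');C=(d['K'],d['R'],d['t'])
f=lambda p:np.array(p)/6+[215,97]-0.4
s=unproj(C,f([(328,210),(335,415)]),105);ft=unproj(C,f((320,243)),7)[0]
hd=unproj(C,f((316,330)),7+116)[0]
v=(s[0]-s[1])[:2];psi=np.degrees(np.arctan2(v[1],v[0]))-90
E
python3 - <<'E'
from lady import *
print(s.round(1),np.linalg.norm(v),'mid',s.mean(0),'foot',ft,'head',hd,'psi',psi)
# overlay of model points for check, residuals
m=s.mean(0)[:2]
R=np.array([[np.cos(np.radians(psi)),-np.sin(np.radians(psi))],[np.sin(np.radians(psi)),np.cos(np.radians(psi))]])
# IK feasibility incl. final pose
mat=unproj(cam('top'),np.array([(564,190),(674,199),(668,308),(557,299)])/2.162+[60,100],3)
mx=(mat[0]+mat[1]-mat[2]-mat[3])[:2];my=np.degrees(np.arctan2(mx[1],mx[0]));mc=mat.mean(0)[:2];print('mat',mc,my)
for half in(0,180):
    print(half,np.round(solve_ik([*m,90],[180,0,psi+half]),1))
    for ty in (my,my-8,my+8):
      for t in(50,52):
        Rl=Ro.from_euler('ZY',[ty,-t],degrees=True)  # lady rot
        Rt=Rl*Ro.from_euler('ZYX',[half,0,180],degrees=True)
        foot=np.array([*mc,195])-Rl.apply([0,0,62])+[0,0,62*np.cos(np.radians(t))]
        g=foot+Rl.apply([0,0,93]);tcp=g+Rt.apply([0,0,18.7])
        print(half,ty,t,tcp.round(),foot.round(),Rt.as_euler('xyz',degrees=True).round(1),solve_ik(tcp.tolist(),Rt.as_euler('xyz',degrees=True).tolist()))
E
```

```text
[[532.4 212.  105. ]
 [544.3 177.7 105. ]] 36.33872838366719 mid [538.33511131 194.86192293 105.        ] foot [537.90818463 195.93078585   7.        ] head [535.3827899 194.0269956 123.       ] psi 19.21983016289741
mat [ 475.70612445 -286.03380696] -6.50595020129174
0 [ 12.9  15.4 105.4  -0.   59.2  83.7]
0 -6.50595020129174 50 [ 466. -285.  243.] [ 523. -291.  195.] [180.  -50.   -6.5] [-59.34765347 -17.8281334  132.49951701  57.36456032  46.46667457
   2.61350393]
0 -6.50595020129174 52 [ 466. -285.  241.] [ 524. -292.  195.] [180.  -52.   -6.5] [-60.28984342 -17.66149745 133.61310902  61.17766584  46.52360493
  -1.40316652]
0 -14.50595020129174 50 [ 467. -284.  243.] [ 522. -298.  195.] [180.  -50.  -14.5] [-55.3514162  -21.17710011 134.79824942  54.54784707  37.95460711
  13.02058752]
0 -14.50595020129174 52 [ 466. -284.  241.] [ 523. -298.  195.] [180.  -52.  -14.5] [-56.17549891 -21.2093325  136.03746037  59.25775702  37.55718518
   8.15848826]
0 1.49404979870826 50 [ 466. -286.  243.] [ 523. -285.  195.] [180.  -50.    1.5] [-62.22378735 -13.81736175 129.52722389  57.83172936  54.23451751
  -5.3656378 ]
0 1.49404979870826 52 [ 466. -286.  241.] [ 525. -285.  195.] [180.  -52.    1.5] [-63.20684863 -13.45534283 130.49368638  60.97656775  54.5623389
  -8.74531562]
180 [ 12.9  15.4 105.4   0.   59.2 -96.3]
180 -6.50595020129174 50 [ 466. -285.  243.] [ 523. -291.  195.] [180.   50.  173.5] None
180 -6.50595020129174 52 [ 466. -285.  241.] [ 524. -292.  195.] [180.   52.  173.5] None
180 -14.50595020129174 50 [ 467. -284.  243.] [ 522. -298.  195.] [180.   50.  165.5] None
180 -14.50595020129174 52 [ 466. -284.  241.] [ 523. -298.  195.] [180.   52.  165.5] None
180 1.49404979870826 50 [ 466. -286.  243.] [ 523. -285.  195.] [ 180.    50.  -178.5] None
180 1.49404979870826 52 [ 466. -286.  241.] [ 525. -285.  195.] [ 180.    52.  -178.5] None
```

Her pose is consistent across foot, sleeves and head: (538,195), yaw 19°. I'll grip her now.

```bash
python3 - <<'E'
from lady import *
p=(s.mean(0)[:2]+ft[:2])/2
goto([*p,200],[180,0,psi]);grip(74,35);wait(.1)
move_l([*p,80.6],speed=90);wait(.1)
q=get_obs();print('pre',q['tcp_pos'],q['wrist_force'],q['grip_width'])
grip(40,35);wait(.2);q=get_obs();print('closed',q['grip_width'],q['grip_force'],q['tcp_pos'],q['wrist_force'],q['moment'])
if 44<q['grip_width']<56:
    move_l([*p,110],speed=60);wait(.1);q=get_obs();print(q['grip_width'],q['grip_force'],q['wrist_force'],q['moment'])
    move_l([*p,250],speed=100);wait(.2);q=get_obs();print(q['grip_width'],q['grip_force'],q['wrist_force'],q['moment'],q['t'])
C=cam('wrist');im=get_image('wrist');cv2.imwrite('pics/w4.png',im[:,:,::-1])
E
```

```text
pre [538.74260946 195.54283786  81.42275804] [-0.77046413 -0.35601392  0.96637182] 74.27984130427575
closed 48.96888623037645 37.04435884952545 [538.64698916 195.42366373  81.16107927] [ 0.65487401 -0.86241767  2.7614877 ] [-0.01756567  0.04841067 -0.01496394]
49.35139228159629 36.50225043296814 [ 0.20181641  0.14334225 -1.93563642] [ 0.03023116  0.01681833 -0.01613361]
49.23560346646842 36.501145362854004 [ 0.28274299 -0.19866098 -1.79917898] [-0.01530507 -0.04589946 -0.0184267 ] 20.925
```

View pics/w4.png

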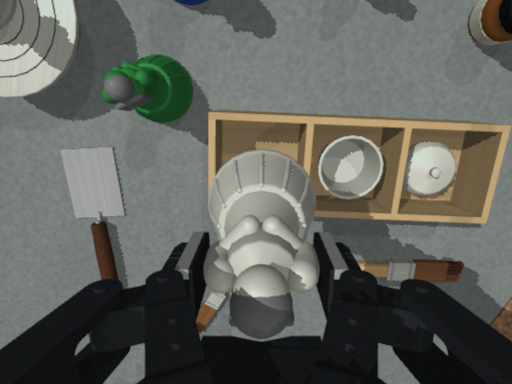

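She is held squarely across the sleeves (pads at (190,265) and (340,265)), hanging straight, with her compartment empty. The cup, bowl and laid brush are undisturbed. Next I'll carry her to the mat and tip her.

```bash
python3 - <<'E'
from h import *
im=cv2.imread('pics/top0.png');hsv=cv2.cvtColor(im,cv2.COLOR_BGR2HSV)
m=((hsv[:,:,1]>90)&(hsv[:,:,0]<25)).astype(np.uint8);m[:,:300]=0;m[:,400:]=0;m[:160]=0
c=max(cv2.findContours(m,0,1)[0],key=cv2.contourArea);b=unproj(cam('top'),cv2.boxPoints(cv2.minAreaRect(c)),3)
print('mat box',b.round(),np.linalg.norm(np.diff(b,axis=0),axis=1).round());mc=b.mean(0)[:2];my=-6.5
e=(b-np.roll(b,1,0))[:,:2];a=np.degrees(np.arctan2(e[:,1],e[:,0]));a=(a+45)%90-45;print(mc,a)
my=float(a.mean())
t=52
Rl=Ro.from_euler('ZY',[my,-t],degrees=True);Rt=Rl*Ro.from_euler('X',180,degrees=True)
foot=np.array([*mc,195])-Rl.apply([0,0,62])+[0,0,62*np.cos(np.radians(t))]
tcp=foot+Rl.apply([0,0,93])+Rt.apply([0,0,18.7]);rpy=Rt.as_euler('xyz',degrees=True)
goto([460,-150,290],[180,0,my])
goto([tcp[0]-10,tcp[1],290],[180,-25,my])
q=get_obs();print(q['grip_width'],q['t'])
goto(tcp.tolist(),rpy.tolist());wait(.5)
q=get_obs();print(tcp,rpy,{k:np.round(q[k],2) for k in('tcp_pos','ee_rot','grip_width','grip_force','wrist_force','t')})
np.savez('fin.npz',foot=foot,R=Rl.as_matrix(),mc=mc,my=my)
s=get_image('scene');S=cam('scene')
for h in(0,93,116): 
    x=foot+Rl.apply([0,0,h]);print(h,x.round(),proj(S,x).round(1))
w=get_image('wrist')
sc=cv2.resize(s[190:270,110:220],None,fx=3.6,fy=3.6,interpolation=cv2.INTER_CUBIC);s2=s[100:300,100:420]
s2=cv2.resize(s2,(800,500),interpolation=cv2.INTER_CUBIC)
cv2.imwrite('pics/s5.png',s2[:,:,::-1]);cv2.imwrite('pics/w5.png',w[:,:,::-1])
E
```

```text
mat box [[ 407. -194.    3.]
 [ 565. -215.    3.]
 [ 546. -378.    3.]
 [ 389. -354.    3.]] [159. 164. 159.]
[ 476.69144467 -285.04677441] [-6.4208286  -7.57708046 -6.46688325 -8.5243415 ]
49.19333100092787 22.9083
[ 467.0763467  -283.82404271  240.74364762] [180.         -52.          -7.24728346] {'tcp_pos': array([ 467.21, -283.88,  240.97]), 'ee_rot': array([179.97, -52.01,  -7.21]), 'grip_width': np.float64(49.68), 'grip_force': np.float64(36.63), 'wrist_force': array([ 0.81, -0.34, -2.2 ]), 't': np.float64(24.15)}
0 [ 525. -291.  195.] [[165.2 202.2]]
93 [ 452. -282.  252.] [[153.4 171.7]]
116 [ 434. -280.  266.] [[150.6 164.2]]
```

View pics/s5.png

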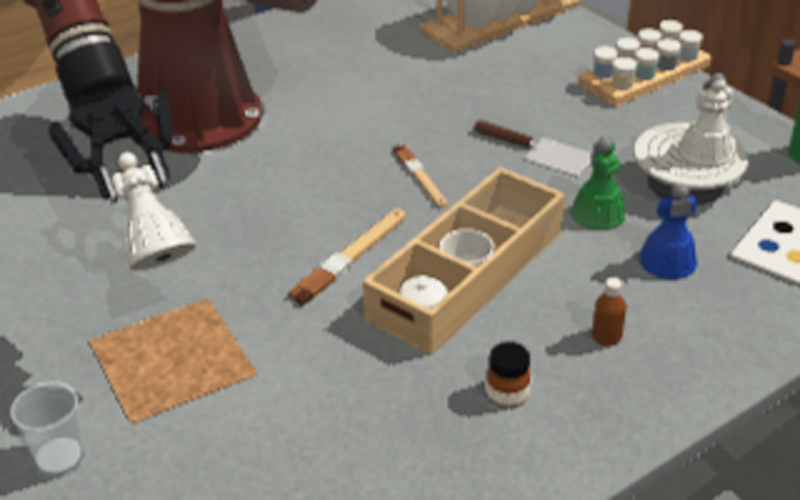

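View pics/w5.png

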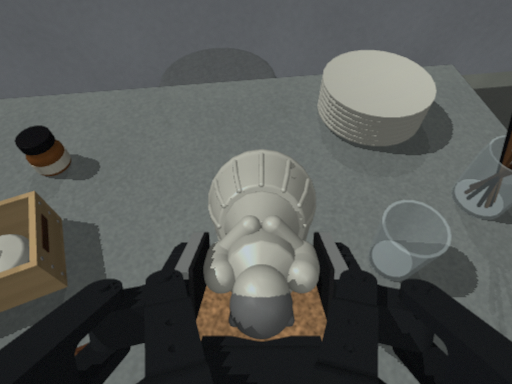

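The scene view shows her tipped, with foot at (164,202) and head at (151,164). The model predicted (165,202) and (151,164). In the wrist view she sits in the pads exactly as before, so she hasn't swung. The brush lies flat and everything else is in place.

```bash
python3 -c "
from station import *
print(sign_off())"
```

```text
the job is handed in; nothing more can be done
None
```

I laid the brush flat on the table. The lady is held over the middle of the cork mat, tipped 52° with her hem to the far side and her lowest point about 165 mm up. The job is handed in at about 24 s on the robot's clock.

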